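# Gauge the seam of a spring-held plaster mould

## Robot

A 7-joint arm with a two-finger parallel gripper is mounted at the origin on the work surface. World frame = base frame: x ahead of the robot, y to its left, z up, the work surface at z = 0. Lengths are in m, angles in rad, forces in N, time in s.
With the tool pointing down it reaches from about 0.425 to 0.875 m from the base axis. Payload 8.4 kg.
Tool frame: the origin (TCP) lies midway between the tips of the shut fingers; the grasp point (between the pads) lies 19 mm behind it; z points along the fingers, y is the line along which they close (so a half turn about z gives the same grasp; the last joint's range is limited). The gripper opens to 87 mm and grips with 3 to 60 N. Pads are 19 mm wide; open, the fingers measure 117 mm over their backs; the gripper's body (75 mm by 190 mm) begins 51 mm behind the grasp point.
Start: joints at [1.17, 0.333, 0.04, 1.465, -0.013, 1.343, -0.059], TCP at [0.193, -0.621, 0.223] pointing down, gripper open.
Joint ranges: [-2.58, 2.58], [-0.38, 2.09], [-1.3, 1.39], [0.25, 2.4], [-1.5, 4.64], [0.08, 2.09], [-2.65, 2.65]. Speed limits (rad/s): [2.22, 2.22, 2.79, 2.79, 3.14, 3.14, 3.14].

## Interface

Orientations are given as a unit quaternion [w, x, y, z].
In Python, from bench import manip, vision gives the robot as it stands. The module is installed in compiled form; this text tells all that it offers.
- The arm moves only by the tool arm_command, never from a script. Its argument "targets" is a list of rows, each a list of 3 entries, a list of its own where there are three numbers: the closure, from -1 (fully open) to 1 (shut), then the shift along the world's x, y, z scaled (see below), then the turn, a rotation vector about the world's x, y, z scaled (see below). A call has 1 to 8 rows; each row is the pose to reach, as a shift and turn from the pose commanded when the call began; what a row does not reach only later rows make up. The controller multiplies each number of a shift by 0.3 m and each number of a turn by pi/2 rad. A row lasts 1/12 s, in which the tool goes at most 41.7 mm and 7.16 degrees, less where a joint would pass 70% of its speed; a pose out of reach is approached as far as the arm can. A call with a number of a shift or a turn outside -1 to 1 is refused whole. A call with a gripper value outside its range is refused whole. The fingers move at their own pace and stop on an object; "grip_force" is the grip in N (left out, the last holds). Time passes only in rows, so rows that repeat a pose let the fingers close. It gives the time, the measured TCP pose, the force, the opening and the grip force at its end, in the units of the state.
- manip.get_obs(): the state, without advancing time (a new reading comes with each control period).
- vision.capture(name): name is "scene" or "top"; returns the picture (384x512x3 uint8, red, green, blue); there is no depth.
- vision.get_calibration(name): a dict with "fx", "fy", "cx", "cy" (pixels), "k1" (the pictures are not rectified: a ray, as slopes to the right and down, at radius r is drawn at 1 + k1 r^2 times it, then the intrinsics apply), "R" (3x3) and "t" (3): a world point X has camera coordinates R X + t. Camera axes: x right, y down, z forward; pixel columns grow to the right and rows downward; lengths in m; the calibration is good to about 2 mm. A picture is of the moment at which its call begins. get_calibration takes no time and is no camera call.
- manip.job_done(): hands the job in; it is judged then, once.
The state is a dict: "clock": time; "joints": joint angles; "qd": joint speeds; "tau": joint torques, N m; "tool_pos": TCP position; "orientation": TCP orientation; "contact_force": force on the tool from outside, world axes, zero at the start; "ft_torque": the same for the moment, N m; "grip_width": finger opening in m; "gripper_force": force on a finger pad.
Only numpy, scipy, OpenCV 4.12 (cv2) and the standard library are available. Lean on these libraries where they do the work, as an engineer would, in place of code of your own. Each camera call takes 0.05 s, during which the arm holds its last target. There are 200 camera calls.

## Task

Take the taper gauge out of its wooden block and slide its blade, point down and upright, into the seam between the two plaster mould halves until it drags snugly against both, without forcing the halves apart. Finish still gripping the gauge at that depth: do not let go. Leave the houses, the jar and the cutter where they are.

Things in the scene. Friction and masses are not known exactly. Their poses are not given: they have to be found in the camera images.
- gauge_handle (a point): Centre of the taper gauge's dark wooden handle, 40 mm wide (its x), 20 mm thick (its y), 60 mm high (its z, up). A steel blade 30 mm wide and 75 mm long goes straight down from the middle of its underside, tapering evenly from 9 mm thick (y) to 2 mm at the tip, 105 mm below this point. At first it stands upright in the block's slot, handle resting on the block. About 120 g.
- gauge_tip (a point): Middle of the lower end of the gauge's blade, same axes as the handle.
- block_slot (a point): Centre of the slot's mouth on the top of the fixed light wooden tool block, 100 x 75 x 85 mm high. The slot is 34 mm long (its x), 14 mm wide (its y) and goes right through, so the gauge must be lifted more than 75 mm straight up to clear it.
- seam (a point): Middle of the seam's mouth, level with the flat tops of the halves, 126 mm above the bench. The seam runs along this x; the faces are parallel, square to this y. The gap differs each time, 4 to 6.3 mm, its middle within 1 mm of this point. Top edges are bevelled 5 mm wide, 6 mm deep. The blade starts to touch both sides with its tip some 26 to 51 mm below this point.
- sprung (a joint): How far the sprung half (the one at +y of the seam, with springs behind it) has been pushed away from its stop, m: 0 at rest. Springs press it to its stop with 6 N and 0.8 N more for each mm.
- house1: Bystander: small unglazed house, 60 x 75 mm, 86 mm high to the top of its chimney; origin under its centre.
- house2: Bystander: a second such house; origin under its centre.
- glaze: Bystander: glaze jar 60 mm across, 80 mm high; origin under its centre.
- cutter: Bystander: blue craft cutter lying on the bench, body 110 x 18 x 12 mm; origin under the centre of its body.
- half_fixed: White plaster mould half at -y of the seam, 104 mm long (x), 45 mm thick (y), 100 mm high. Both halves stand upright in a fixed grey press, bed 130 x 260 mm. The two float together along y by up to 8 mm on a soft 150 N/m spring, so they centre themselves on the blade; nothing moves along x or z. Origin: on its face's plane, 108 mm below its top.
- sprung_unit: The other mould half, at +y of the seam, same size, together with its steel backing plate; two springs press the half from the plate towards the first half, against a stop. Origin: on the resting half's face plane, 108 mm below its top, at mid-length.
- gauge: The whole gauge; origin in the middle of the handle's underside, where the blade begins (30 mm below point gauge_handle).
Mind the look-alikes: they are no part of the job. There is more than one size of the gauge; the job needs the middle-sized.

How it is judged:
On the way, in this order (a step that is already met when the one before it is completed fails the run):
1. the gauge is lifted clear of its block (z of gauge_tip in the frame of block_slot above 0.003 m), for 0.1 s.
2. the blade's tip is in the seam (z of gauge_tip in the frame of seam below -0.01 m and y of gauge_tip in the frame of seam between -0.008 and 0.008 m and x of gauge_tip in the frame of seam between -0.04 and 0.04 m), for 0.1 s.
At the end, for the whole second after the job is handed in: The gauge is still gripped (finger force over 2 N), upright within 0.12 rad, at rest, its blade in the seam (tip at least 18 mm below the tops, whole blade between the halves), pressing on each half with more than 1.5 N, and the sprung half is pushed back less than 2 mm (z of gauge_tip in the frame of seam below -0.018 m and x of gauge_tip in the frame of seam between -0.04 and 0.04 m and y of gauge_tip in the frame of seam between -0.008 and 0.008 m and angle between gauge_handle's own z axis and vertical below 0.12 rad and contact force between gauge and sprung_unit above 1.5 N and contact force between gauge and half_fixed above 1.5 N and value of joint sprung below 0.002 m and contact force between gauge and the fingers above 2 N and linear speed of gauge below 0.01 m/s); the arm keeps its last pose, push and grip.
It fails at once if the mould halves are forced apart (sprung half pushed back more than 3.5 mm) (value of joint sprung above 0.0035 m).
It fails at once if a bystander is moved more than 15 mm (distance of any of house1, house2, glaze, cutter from where it was at the start of the episode above 0.015 m).
It also fails if it takes over 45 s, if anything falls off the work surface, if the arm or the gripper's body presses on something with over 40 N, if the wrist force passes 120 N, or if a joint passes its speed limit or range.

## Working session

There is one attempt and no reset: what is moved stays moved. The work goes in short steps, Python scripts to look and compute and a tool call to move; the robot and the scene stay as the last step left them, time stands still between calls to the robot, and variables do not carry over. Pictures are saved under pics/ and viewed, at most 10 in all, crops included, and the job is handed in when it is done.

Besides the shell and the picture viewer there is one more tool, called after "Request:" as name(argument=value, ...) on one line, values as JSON. arm_command: Moves the arm, as the interface text tells. Its arguments: {"type":"object","properties":{"targets":{"type":"array"},"grip_force":{"type":"number"}},"required":["targets"]}

```bash
mkdir -p pics; python3 - <<'E'
from bench import manip, vision
import cv2
for n in("scene","top"):
    im=vision.capture(n); cv2.imwrite(f"pics/{n}0.png",im[:,:,::-1])
    c=vision.get_calibration(n); print(n,{k:(v if not hasattr(v,'tolist') else v.tolist()) for k,v in c.items()})
print(manip.get_obs())
a=[cv2.imread(f"pics/{n}0.png") for n in("scene","top")]
for n,i in zip(("scene","top"),a): cv2.imwrite(f"pics/{n}0b.png",cv2.resize(i,(800,600),interpolation=cv2.INTER_CUBIC))
E
```

```text
scene {'fx': 496.5847834163268, 'fy': 496.5847834163268, 'cx': 248.74702220259346, 'cy': 186.77280086938046, 'k1': -0.22105395859026547, 'R': [[0.8015059117251911, 0.5979239107181699, -0.008675855062180668], [0.4924936858825068, -0.6682687450587388, -0.5575543504838618], [-0.33917288045395483, 0.4426103041831586, -0.8300951004526285]], 't': [-0.5080177036999621, -0.16887101394312223, 1.343455159168915]}
top {'fx': 383.9166113236453, 'fy': 383.9166113236453, 'cx': 246.05810317059877, 'cy': 184.01552766761586, 'k1': -0.03988383294666621, 'R': [[0.010578881611351754, -0.9999419824593732, -0.002029526809772706], [-0.9824692862093943, -0.01001620030870367, -0.1861552507628477], [0.18612412234596512, 0.003963262115291867, -0.9825182459549284]], 't': [0.07439017261456389, 0.6013438186164433, 0.9404818774483801]}
{'clock': 0.1, 'joints': array([ 1.16984789,  0.33386173,  0.03987929,  1.46615849, -0.01338391,
        1.34330312, -0.05850268]), 'qd': array([-0.00067025, -0.00016252,  0.00052984, -0.00151393, -0.00194012,
       -0.00220855,  0.00111428]), 'tau': array([ 3.25717221e-03, -6.57809114e+01,  1.33947283e+00, -4.04708147e+01,
       -5.97404991e-02,  4.09979001e-02, -2.25341512e-05]), 'tool_pos': array([ 0.19301693, -0.62024572,  0.22174633]), 'orientation': array([-7.13145444e-04,  9.88641295e-01,  1.50292557e-01, -1.67118031e-04]), 'contact_force': array([ 0.59184151, -0.59818182,  0.78274895]), 'ft_torque': array([0.0116678 , 0.04958746, 0.01937771]), 'gripper_force': 0.0, 'grip_width': 0.08710885666267928}
```

View pics/scene0b.png

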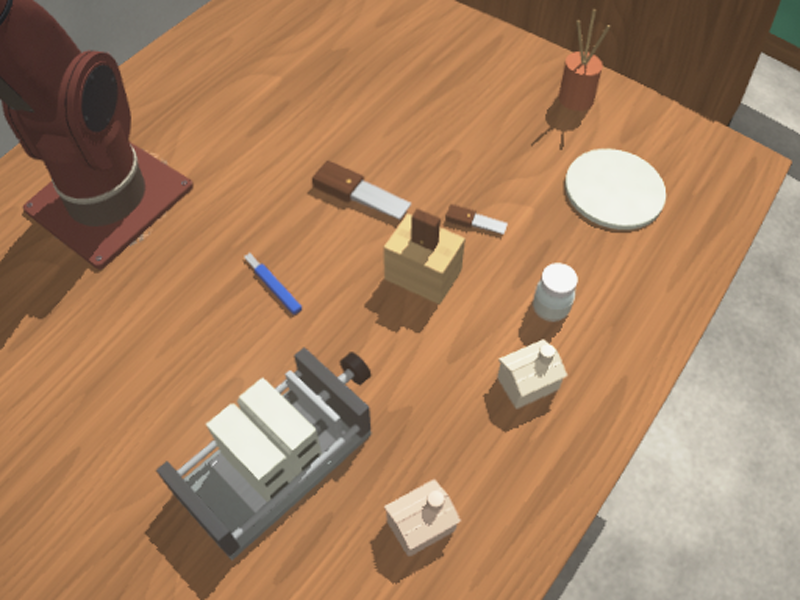

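View pics/top0b.png

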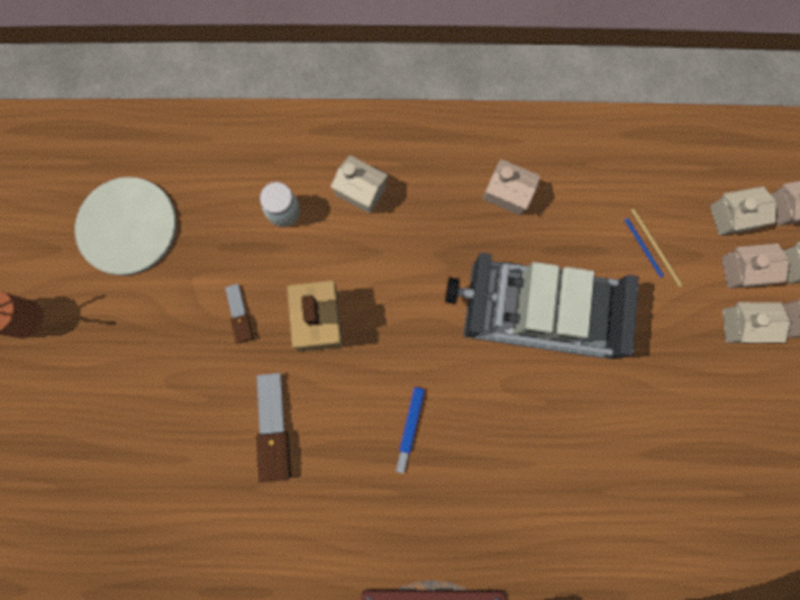

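The middle-sized gauge is the one in the block (scene view: block around 424,255, handle at 425,228). The two loose ones are the larger and smaller look-alikes. In the top view the seam is near (559,300). I'll enlarge both areas.

```bash
cat > h.py <<'E'
import cv2, numpy as np
from bench import manip, vision
def crop(im,x0,y0,w,h,s):
    c=cv2.resize(im[y0:y0+h,x0:x0+w],(w*s,h*s),interpolation=cv2.INTER_CUBIC)
    for x in range((x0+9)//10*10,x0+w,10):
        X=int((x-x0+.5)*s); cv2.line(c,(X,0),(X,6),(0,0,255),1); cv2.putText(c,str(x),(X-10,17),0,.35,(0,0,255),1)
    for y in range((y0+9)//10*10,y0+h,10):
        Y=int((y-y0+.5)*s); cv2.line(c,(0,Y),(6,Y),(0,0,255),1); cv2.putText(c,str(y),(8,Y+4),0,.35,(0,0,255),1)
    return c
def mosaic(a,b,name):
    H=max(a.shape[0],b.shape[0]); p=lambda i:np.pad(i,((0,H-i.shape[0]),(0,4),(0,0)))
    cv2.imwrite(name,np.hstack([p(a),p(b)])[:,:800])
def proj(n,X):
    c=vision.get_calibration(n); P=np.atleast_2d(X)@np.array(c['R']).T+c['t']; s=P[:,:2]/P[:,2:]
    s=s*(1+c['k1']*(s**2).sum(1,keepdims=True)); return s*[c['fx'],c['fy']]+[c['cx'],c['cy']]
def back(n,uv,z):
    c=vision.get_calibration(n); d=(np.atleast_2d(uv)-[c['cx'],c['cy']])/[c['fx'],c['fy']]; s=d.copy()
    for _ in range(30): s=d/(1+c['k1']*(s**2).sum(1,keepdims=True))
    R=np.array(c['R']); o=-R.T@c['t']; r=np.c_[s,np.ones(len(s))]@R
    return o+r*((z-o[2])/r[:,2])[:,None]
E
python3 - <<'E'
from h import *
t=cv2.imread('pics/top0.png'); s=cv2.imread('pics/scene0.png')
mosaic(crop(t,180,175,42,54,9),crop(s,243,130,58,66,7),'pics/block.png')
mosaic(crop(t,331,162,54,60,7),crop(s,129,238,78,84,5),'pics/press.png')
E
```

```text
(no output)
```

View pics/block.png

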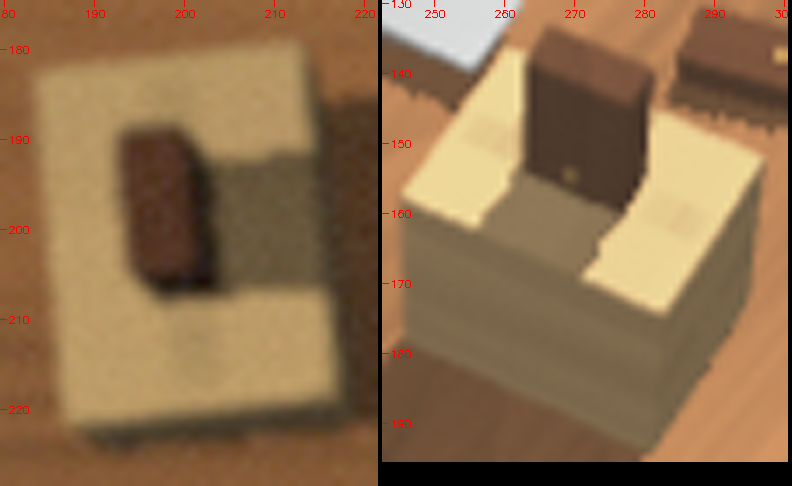

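View pics/press.png

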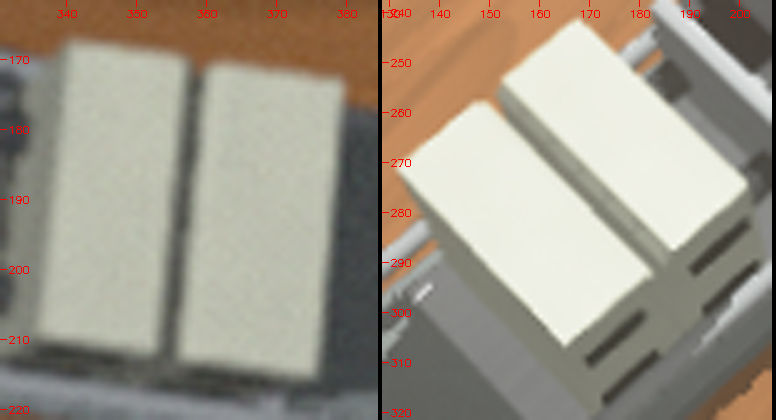

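```bash
cat > m.py <<'E'
from h import *
np.set_printoptions(precision=4,suppress=True)
bt=[(183.4,182.8),(213.2,179.2),(217.3,218.9),(187.1,221.7)]
bs=[(245.6,156.9),(282.6,174.4),(297.1,152.1)]
hs=[(265.8,133.1),(281.5,139.9),(279.4,144.5),(262.9,138.8)]
L=[(340.2,167.2),(357.6,169.8),(352.6,212.2),(335.5,209.4)]; R=[(359.8,170.4),(379.8,172.6),(375,215.8),(355.9,212.9)]
B=back('top',bt,.085); print('block top',B,B.mean(0),'len',np.linalg.norm(np.diff(B,axis=0),axis=1))
B2=back('scene',bs,.085); print('block scene',B2,(B2[0]+B2[2])/2)
H=back('scene',hs,.145); print('handle',H,H.mean(0))
ht=back('top',[(192.6,188.9),(196.5,206.5)],.145);print('handle top edge pts',ht)
l=back('top',L,.126); r=back('top',R,.126); print('L',l,'R',r)
print('lens',np.linalg.norm(l[0]-r[1]),np.linalg.norm(l[3]-r[2]),np.linalg.norm(l[0]-l[3]),np.linalg.norm(r[1]-r[2]))
o=np.array([l[0],r[1],r[2],l[3]]); print('centre',o.mean(0)); d=(l[0]-l[3]+r[1]-r[2]); print('seam ang deg',np.degrees(np.arctan2(d[1],d[0])))
d=B[0]-B[3]+B[1]-B[2];print('block ang(long)',np.degrees(np.arctan2(d[1],d[0])))
g=lambda X,Y:(X-382)/5+129-.5
sc=[(g(398,0),238+168/5-.5),(g(570,0),238+345/5-.5),(g(580,0),238+20/5-.5),(g(748,0),238+185/5-.5),(g(670,0),238+252/5-.5),(g(652,0),238+270/5-.5),(g(487,0),238+100/5-.5),(g(500,0),238+90/5-.5)]
S=back('scene',sc,.126);print('scene press Lback Lfront Rback Rfront, Rin, Lin',S)
E
python3 m.py
```

```text
block top [[0.5967 0.2389 0.085 ]
 [0.6067 0.1637 0.085 ]
 [0.5064 0.1509 0.085 ]
 [0.4986 0.2257 0.085 ]] [0.5521 0.1948 0.085 ] len [0.0758 0.1012 0.0752]
block scene [[0.5087 0.1566 0.085 ]
 [0.6075 0.1667 0.085 ]
 [0.5985 0.2408 0.085 ]] [0.5536 0.1987 0.085 ]
handle [[0.5329 0.2026 0.145 ]
 [0.5731 0.2074 0.145 ]
 [0.5769 0.1936 0.145 ]
 [0.5374 0.185  0.145 ]] [0.5551 0.1972 0.145 ]
handle top edge pts [[0.5708 0.2063 0.145 ]
 [0.5291 0.1956 0.145 ]]
L [[ 0.6314 -0.1487  0.126 ]
 [ 0.6254 -0.1911  0.126 ]
 [ 0.5215 -0.1746  0.126 ]
 [ 0.5279 -0.1338  0.126 ]] R [[ 0.624  -0.1964  0.126 ]
 [ 0.619  -0.2452  0.126 ]
 [ 0.5134 -0.228   0.126 ]
 [ 0.5199 -0.1824  0.126 ]]
lens 0.09732924306756231 0.09529951735411206 0.10462543729281462 0.10705173685378969
centre [ 0.5729 -0.1889  0.126 ]
seam ang deg -8.724807330123863
block ang(long) 7.45837495238178
scene press Lback Lfront Rback Rfront, Rin, Lin [[ 0.5159 -0.2273  0.126 ]
 [ 0.6194 -0.2407  0.126 ]
 [ 0.5303 -0.1334  0.126 ]
 [ 0.6314 -0.1483  0.126 ]
 [ 0.6252 -0.1883  0.126 ]
 [ 0.6245 -0.1983  0.126 ]
 [ 0.5242 -0.1833  0.126 ]
 [ 0.5254 -0.1768  0.126 ]]
```

Both views agree. The block centre is about (0.553, 0.197), long axis at roughly 7°. The seam centre is about (0.5735, -0.188), at roughly -8.3°. Moving towards the block.

Request:
arm_command(targets=[[-1,[0.8,0.7,0.1],[0,0,-0.1]],[-1,[0.8,0.7,0.1],[0,0,-0.1]],[-1,[0.8,0.7,0.1],[0,0,-0.1]],[-1,[0.8,0.7,0.1],[0,0,-0.1]],[-1,[0.8,0.7,0.1],[0,0,-0.1]],[-1,[0.8,0.7,0.1],[0,0,-0.1]],[-1,[0.8,0.7,0.1],[0,0,-0.1]],[-1,[0.8,0.7,0.1],[0,0,-0.1]]])

```text
clock: 0.77
tool_pos: [0.4362, -0.407, 0.2527]
orientation: [-0.001, 0.997, 0.074, 0.0]
contact_force: [1.8, -0.3, 0.5]
grip_width: 0.087
gripper_force: 0.0
```

Request:
arm_command(targets=[[-1,[0.35,1,0],[0,0,0]],[-1,[0.35,1,0],[0,0,0]],[-1,[0.35,1,0],[0,0,0]],[-1,[0.35,1,0],[0,0,0]],[-1,[0.35,1,0],[0,0,0]],[-1,[0.35,1,0],[0,0,0]],[-1,[0.35,1,0],[0,0,0]],[-1,[0.35,1,0],[0,0,0]]])

```text
clock: 1.43
tool_pos: [0.5389, -0.1056, 0.2525]
orientation: [-0.001, 0.997, 0.074, 0.0]
contact_force: [0.9, 0.7, 0.0]
grip_width: 0.087
gripper_force: 0.0
```

Request:
arm_command(targets=[[-1,[0.05,1,0],[0,0,0]],[-1,[0.05,1,0],[0,0,0]],[-1,[0.05,1,0],[0,0,0]],[-1,[0.05,1,0],[0,0,0]],[-1,[0.05,1,0],[0,0,0]],[-1,[0.05,1,0],[0,0,0]],[-1,[0.05,1,0],[0,0,0]],[-1,[0.05,1,0],[0,0,0]]])

```text
clock: 2.1
tool_pos: [0.5512, 0.1977, 0.2523]
orientation: [-0.002, 0.997, 0.077, -0.0]
contact_force: [-0.7, -0.0, 0.9]
grip_width: 0.0872
gripper_force: 0.0
```

Request:
arm_command(targets=[[-1,[0,0,-0.1],[0,0,0]],[-1,[0,0,-0.2],[0,0,0]],[-1,[0,0,-0.3],[0,0,0]],[-1,[0,0,-0.3],[0,0,0]],[-1,[0,0,-0.3],[0,0,0]]])

```text
clock: 2.52
tool_pos: [0.5522, 0.1888, 0.1616]
orientation: [0.0, 0.997, 0.072, -0.002]
contact_force: [0.0, -0.1, -0.0]
grip_width: 0.0874
gripper_force: 0.0
```

```bash
python3 - <<'E'
from h import *
print(manip.get_obs()['tool_pos'])
s=vision.capture('scene')[:,:,::-1].copy();t=vision.capture('top')[:,:,::-1].copy()
mosaic(crop(t,160,140,90,90,4),crop(s,225,90,85,105,5),'pics/pre.png')
E
```

```text
[0.55221297 0.18879035 0.1615555 ]
```

View pics/pre.png

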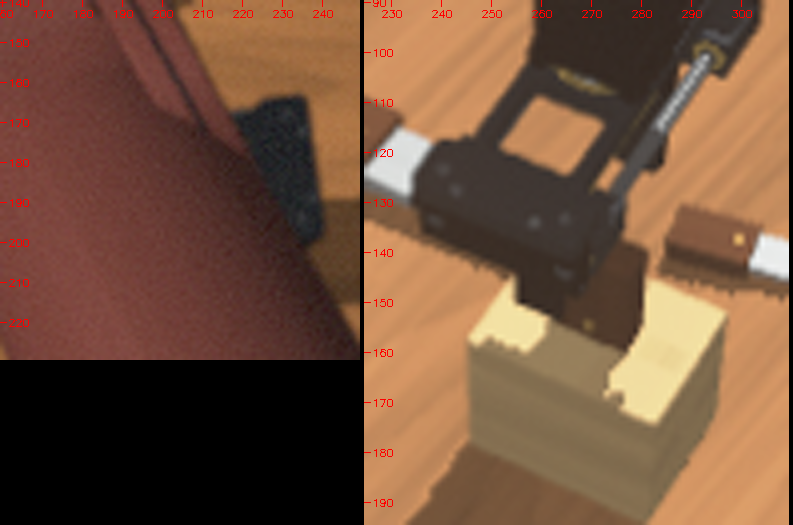

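The scene view shows the fingers straddling the handle with clearance (front finger around 265,145; handle at 271,148). The command is about 7 mm short in y, so I'll correct that while descending.

Request:
arm_command(targets=[[-1,[0.005,0.023,-0.05],[0,0,0]],[-1,[0.005,0.023,-0.12],[0,0,0]],[-1,[0.005,0.023,-0.18],[0,0,0]],[-1,[0.005,0.023,-0.21],[0,0,0]],[-1,[0.005,0.023,-0.22],[0,0,0]],[-1,[0.005,0.023,-0.22],[0,0,0]],[-1,[0.005,0.023,-0.22],[0,0,0]]])

```text
clock: 3.2
tool_pos: [0.5555, 0.1966, 0.0981]
orientation: [-0.0, 0.997, 0.072, 0.001]
contact_force: [0.1, 0.7, 0.3]
grip_width: 0.0871
gripper_force: 0.0
```

Request:
arm_command(targets=[[0.3,[0,0,0],[0,0,0]],[0.5,[0,0,0],[0,0,0]],[0.7,[0,0,0],[0,0,0]],[1,[0,0,0],[0,0,0]],[1,[0,0,0],[0,0,0]],[1,[0,0,0],[0,0,0]],[1,[0,0,0],[0,0,0]],[1,[0,0,0],[0,0,0]]], grip_force=10)

```text
clock: 3.87
tool_pos: [0.5547, 0.1963, 0.0965]
orientation: [-0.0, 0.997, 0.072, -0.0]
contact_force: [0.9, -0.2, -0.0]
grip_width: 0.0416
gripper_force: 0.0
```

Request:
arm_command(targets=[[1,[0,0,0],[0,0,0]],[1,[0,0,0],[0,0,0]],[1,[0,0,0],[0,0,0]],[1,[0,0,0],[0,0,0]],[1,[0,0,0],[0,0,0]],[1,[0,0,0],[0,0,0]]])

```text
clock: 4.37
tool_pos: [0.5547, 0.1964, 0.0965]
orientation: [-0.0, 0.997, 0.072, -0.0]
contact_force: [0.5, 0.2, -0.5]
grip_width: 0.0198
gripper_force: 10.0
```

Request:
arm_command(targets=[[1,[0,0,0],[0,0,0]],[1,[0,0,0.02],[0,0,0]],[1,[0,0,0.05],[0,0,0]],[1,[0,0,0.1],[0,0,0]],[1,[0,0,0.15],[0,0,0]],[1,[0,0,0.2],[0,0,0]],[1,[0,0,0.25],[0,0,0]],[1,[0,0,0.3],[0,0,0]]], grip_force=25)

```text
clock: 5.03
tool_pos: [0.5547, 0.1963, 0.1883]
orientation: [-0.0, 0.997, 0.072, 0.0]
contact_force: [0.4, 0.6, -1.0]
grip_width: 0.0198
gripper_force: 25.0
```

Request:
arm_command(targets=[[1,[0,0,0.06],[0,0,0]],[1,[0,0,0.12],[0,0,0]],[1,[0,0,0.2],[0,0,0]],[1,[0,0,0.28],[0,0,0]],[1,[0,0,0.28],[0,0,0]],[1,[0,0,0.28],[0,0,0]],[1,[0,0,0.28],[0,0,0]]])

```text
clock: 5.62
tool_pos: [0.5545, 0.1961, 0.2704]
orientation: [0.0, 0.997, 0.072, -0.0]
contact_force: [-0.1, 0.5, -1.4]
grip_width: 0.0198
gripper_force: 25.0
```

Request:
arm_command(targets=[[1,[0.01,-0.08,0],[0,0,-0.03]],[1,[0.02,-0.2,0],[0,0,-0.06]],[1,[0.03,-0.32,0],[0,0,-0.09]],[1,[0.04,-0.44,0],[0,0,-0.12]],[1,[0.05,-0.56,0],[0,0,-0.15]],[1,[0.06,-0.68,0],[0,0,-0.183]],[1,[0.063,-0.8,0],[0,0,-0.183]],[1,[0.063,-0.9,0],[0,0,-0.183]]])

```text
clock: 6.28
tool_pos: [0.5727, -0.0768, 0.2692]
orientation: [0.0, 0.997, -0.072, -0.001]
contact_force: [-0.2, -0.1, -0.7]
grip_width: 0.0197
gripper_force: 25.0
```

Request:
arm_command(targets=[[1,[0,-0.1,0],[0,0,0]],[1,[0,-0.2,0],[0,0,0]],[1,[0,-0.3,0],[0,0,0]],[1,[0,-0.36,0],[0,0,0]],[1,[0,-0.38,0],[0,0,0]],[1,[0,-0.38,0],[0,0,0]],[1,[0,-0.38,0],[0,0,0]],[1,[0,-0.38,0],[0,0,0]]])

```text
clock: 6.95
tool_pos: [0.5738, -0.1856, 0.2702]
orientation: [-0.0, 0.998, -0.07, -0.0]
contact_force: [0.6, 1.0, -1.0]
grip_width: 0.02
gripper_force: 25.0
```

Request:
arm_command(targets=[[1,[0,0,-0.05],[0,0,0]],[1,[0,0,-0.1],[0,0,0]],[1,[0,0,-0.14],[0,0,0]],[1,[0,0,-0.14],[0,0,0]],[1,[0,0,-0.14],[0,0,0]],[1,[0,0,-0.14],[0,0,0]]])

```text
clock: 7.45
tool_pos: [0.574, -0.1872, 0.2294]
orientation: [0.0, 0.997, -0.071, 0.0]
contact_force: [0.0, 0.4, -0.4]
grip_width: 0.0194
gripper_force: 25.0
```

```bash
python3 - <<'E'
from h import *
print(manip.get_obs()['tool_pos'],manip.get_obs()['orientation'])
s=vision.capture('scene')[:,:,::-1].copy();t=vision.capture('top')[:,:,::-1].copy()
cv2.imwrite('pics/s3.png',s);cv2.imwrite('pics/t3.png',t)
mosaic(crop(t,331,162,54,60,5),crop(s,120,210,86,100,6),'pics/pre2.png')
E
```

```text
[ 0.57399967 -0.18721936  0.22936333] [ 1.03455257e-05  9.97479746e-01 -7.09504448e-02  4.36047141e-04]
```

View pics/pre2.png

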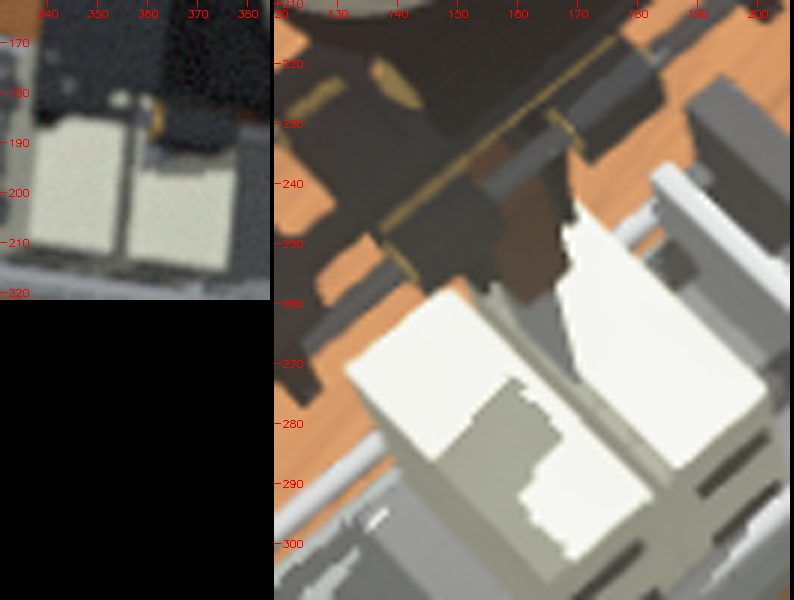

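The scene view shows the blade hanging over the seam, with its lower front corner near pixel (170,273). I'll check that against the predicted position.

```bash
python3 - <<'E'
from h import *
np.set_printoptions(precision=4,suppress=True)
p=np.array([.574,-.1872,.2294-.086]);a=np.radians(-8.2);x=np.array([np.cos(a),np.sin(a),0]);y=np.array([-x[1],x[0],0])
print('pred tip corners +x',proj('scene',[p+.015*x-.001*y,p+.015*x+.001*y,p-.015*x-.001*y]))
f=lambda X,Y:((X-274)/6+119.5,Y/6+209.5)
print('seen tip corner at z .1434',back('scene',[f(577,380)],p[2])-(p+.015*x))
b=back('scene',[f(652,495),f(678,468)],.126);b[:,:2]-=p[:2];print('seam edges in seam frame rel. tip',b@x,b@y)
E
```

```text
pred tip corners +x [[169.9275 274.4979]
 [170.7104 273.8294]
 [159.9847 264.3977]]
seen tip corner at z .1434 [[-0.0023  0.0017 -0.    ]]
seam edges in seam frame rel. tip [0.0523 0.0513] [-0.0044  0.0077]
```

Tip and seam centre agree within about 1 mm. I'll descend into the mouth first, then take small steps and watch the force.

Request:
arm_command(targets=[[1,[0,0,-0.02],[0,0,0]],[1,[0,0,-0.04],[0,0,0]],[1,[0,0,-0.06],[0,0,0]],[1,[0,0,-0.08],[0,0,0]],[1,[0,0,-0.1],[0,0,0]],[1,[0,0,-0.12],[0,0,0]],[1,[0,0,-0.12],[0,0,0]],[1,[0,0,-0.12],[0,0,0]]])

```text
clock: 8.22
tool_pos: [0.5733, -0.1877, 0.192]
orientation: [-0.0, 0.997, -0.071, -0.0]
contact_force: [0.2, -0.1, -0.3]
grip_width: 0.0198
gripper_force: 25.0
```

Request:
arm_command(targets=[[1,[0,0,-0.01],[0,0,0]],[1,[0,0,-0.02],[0,0,0]],[1,[0,0,-0.02],[0,0,0]],[1,[0,0,-0.02],[0,0,0]]])

```text
clock: 8.55
tool_pos: [0.5735, -0.1877, 0.1865]
orientation: [-0.0, 0.997, -0.071, -0.0]
contact_force: [0.8, -1.0, -1.2]
grip_width: 0.0195
gripper_force: 25.0
```

Request:
arm_command(targets=[[1,[0,0,-0.007],[0,0,0]],[1,[0,0,-0.014],[0,0,0]],[1,[0,0,-0.014],[0,0,0]],[1,[0,0,-0.014],[0,0,0]]])

```text
clock: 8.88
tool_pos: [0.5735, -0.1876, 0.1822]
orientation: [-0.0, 0.997, -0.071, -0.0]
contact_force: [0.2, 0.2, -1.0]
grip_width: 0.0201
gripper_force: 25.0
```

Request:
arm_command(targets=[[1,[0,0,-0.007],[0,0,0]],[1,[0,0,-0.014],[0,0,0]],[1,[0,0,-0.014],[0,0,0]],[1,[0,0,-0.014],[0,0,0]]])

```text
clock: 9.22
tool_pos: [0.5735, -0.1877, 0.178]
orientation: [-0.0, 0.997, -0.071, -0.0]
contact_force: [-0.5, -0.1, -0.3]
grip_width: 0.0196
gripper_force: 25.0
```

Request:
arm_command(targets=[[1,[0,0,-0.006],[0,0,0]],[1,[0,0,-0.012],[0,0,0]],[1,[0,0,-0.012],[0,0,0]],[1,[0,0,-0.012],[0,0,0]]])

```text
clock: 9.55
tool_pos: [0.5735, -0.1877, 0.1743]
orientation: [-0.0, 0.997, -0.071, -0.0]
contact_force: [0.5, -0.1, -0.7]
grip_width: 0.02
gripper_force: 25.0
```

Request:
arm_command(targets=[[1,[0,0,-0.006],[0,0,0]],[1,[0,0,-0.012],[0,0,0]],[1,[0,0,-0.012],[0,0,0]],[1,[0,0,-0.012],[0,0,0]]])

```text
clock: 9.88
tool_pos: [0.5735, -0.1876, 0.1707]
orientation: [-0.0, 0.997, -0.071, -0.0]
contact_force: [0.7, -0.1, -2.1]
grip_width: 0.0197
gripper_force: 25.0
```

Request:
arm_command(targets=[[1,[0,0,-0.005],[0,0,0]],[1,[0,0,-0.01],[0,0,0]],[1,[0,0,-0.01],[0,0,0]],[1,[0,0,-0.01],[0,0,0]]])

```text
clock: 10.22
tool_pos: [0.5739, -0.1878, 0.1684]
orientation: [0.0, 0.997, -0.071, 0.0]
contact_force: [-0.2, 0.7, 4.6]
grip_width: 0.02
gripper_force: 25.0
```

Request:
arm_command(targets=[[1,[0,0,-0.005],[0,0,0]],[1,[0,0,-0.01],[0,0,0]],[1,[0,0,-0.01],[0,0,0]],[1,[0,0,-0.01],[0,0,0]]])

```text
clock: 10.55
tool_pos: [0.5742, -0.1878, 0.1658]
orientation: [0.0, 0.997, -0.071, 0.001]
contact_force: [0.3, 0.3, 4.8]
grip_width: 0.0196
gripper_force: 25.0
```

Snug contact appeared at a tip depth of about 43 mm, and the push has levelled off at about 5 N. One small further step, then hold and check.

Request:
arm_command(targets=[[1,[0,0,-0.005],[0,0,0]],[1,[0,0,-0.005],[0,0,0]],[1,[0,0,-0.005],[0,0,0]],[1,[0,0,-0.005],[0,0,0]],[1,[0,0,-0.005],[0,0,0]],[1,[0,0,-0.005],[0,0,0]]])

```text
clock: 11.05
tool_pos: [0.5744, -0.1878, 0.1644]
orientation: [0.0, 0.997, -0.071, 0.001]
contact_force: [0.7, 0.3, 5.5]
grip_width: 0.0199
gripper_force: 25.0
```

```bash
python3 - <<'E'
from h import *
s=vision.capture('scene')[:,:,::-1].copy();t=vision.capture('top')[:,:,::-1].copy()
for _ in range(4):
    vision.capture('top'); o=manip.get_obs(); print(o['tool_pos'].round(4),o['contact_force'].round(1),o['ft_torque'].round(2),o['gripper_force'])
mosaic(crop(t,331,162,54,60,5),crop(s,120,220,86,100,6),'pics/end.png')
E
```

```text
[ 0.5744 -0.1878  0.1644] [0.3 0.5 5.3] [-0.01 -0.02  0.03] 24.99369635945186
[ 0.5744 -0.1878  0.1644] [ 0.9 -0.4  7.2] [-0.04 -0.    0.02] 24.99363475944847
[ 0.5744 -0.1878  0.1644] [-0.2 -1.   6.2] [-0.01 -0.11  0.02] 24.993673043791205
[ 0.5744 -0.1879  0.1644] [-0.4 -0.5  6.5] [ 0.04 -0.06  0.09] 24.993702188367024
```

View pics/end.png

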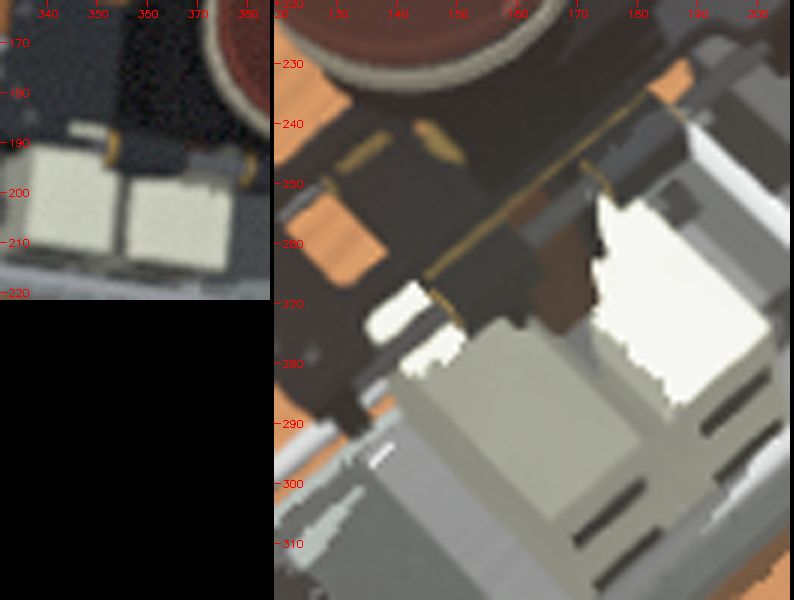

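The blade is in the seam: handle at about (169,266) above it, blade entering at about (172,277). The push holds steady at about 6 N with little side force. Handing in.

```bash
python3 -c "
from bench import manip
print(manip.job_done())"
```

```text
the job is handed in; nothing more can be done
None
```

I handed the job in with the gauge still gripped and upright, its blade about 48 mm down in the seam; it met both mould halves at about 43 mm, and the arm read a steady push of about 6 N. I don't know how it was judged: the hand-in returned no verdict, and I couldn't measure the force on each half or how far the sprung half moved (estimated under 1 mm).

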